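# Clear the tweezers from the tea cup and cover it

## Robot

A 7-joint arm with a two-finger parallel gripper is mounted at the origin on the work surface. World frame = base frame: x ahead of the robot, y to its left, z up, the work surface at z = 0. Lengths are in m, angles in rad, forces in N, time in s.
With the tool pointing down it reaches from about 0.4 to 0.85 m from the base axis. Payload 10.4 kg.
Tool frame: the origin (TCP) lies between the finger pads, 19 mm behind the fingertips; this is the grasp point; z points along the fingers, y is the line along which they close (so a half turn about z gives the same grasp; the last joint's range is limited). The gripper opens to 85 mm and grips with 20 to 120 N. Pads are 22 mm wide; open, the fingers measure 114 mm over their backs; the gripper's body (76 mm by 85 mm) begins 54 mm behind the grasp point. The pads swing forward as they close: fully open they stand 13 mm farther back than shut.
Start: joints at [-1.287, 0.332, -0.065, 1.46, 0.022, 1.35, -0.088], TCP at [0.189, 0.596, 0.25] pointing down, gripper open.
Joint ranges: [-2.6, 2.6], [-0.5, 2.12], [-1.47, 1.34], [0.16, 2.42], [-1.27, 4.41], [0.06, 2.06], [-2.6, 2.6]. Speed limits (rad/s): [2.22, 2.22, 2.79, 2.79, 3.14, 3.14, 3.14].

## Interface

Orientations are given as a unit quaternion [x, y, z, w].
In Python, from workcell import get_obs, optics, workorder gives the robot as it stands.
- The arm moves only by the tool jog_arm, never from a script. Its argument "increments" is a list of rows, each a list of 7 numbers: the shift along the tool's x, y, z in m, then the turn, a rotation vector about the tool's x, y, z in rad, then the opening, from -1 (shut) to 1 (fully open). A call has 1 to 5 rows; each row is the pose to reach, as a shift and turn from the pose commanded when the call began, along the tool's axes at that moment; what a row does not reach only later rows make up. A row lasts 1/12 s, in which the tool goes at most 41.7 mm and 7.16 degrees, less where a joint would pass 70% of its speed; a pose out of reach is approached as far as the arm can. A call with a gripper value outside its range is refused whole. The fingers move at their own pace and stop on an object; "grip_force" is the grip in N (left out, the last holds). Time passes only in rows, so rows that repeat a pose let the fingers close. It gives the time, the measured TCP pose, the force, the opening and the grip force at its end, in the units of the state.
- get_obs(): the state, without advancing time (a new reading comes with each control period).
- optics.camera(name): name is "scene" or "top" or "wrist"; returns a dict with "color" (480x640x3 uint8, red, green, blue), "depth" (480x640 float32, m along the optical axis (not along the pixel's ray), 0 where there is no reading), "K" (3x3 intrinsics, pixels), "k1" (the pictures are not rectified: a ray, as slopes to the right and down, at radius r is drawn at 1 + k1 r^2 times it, then the intrinsics apply), "R" (3x3) and "t" (3): a world point X has camera coordinates R X + t. Camera axes: x right, y down, z forward; pixel columns grow to the right and rows downward; lengths in m; the calibration is good to about 2 mm. A picture is of the moment at which its call begins.
- workorder.hand_in(): hands the job in; it is judged then, once.
The state is a dict: "clock": time; "joint_pos": joint angles; "joint_velocities": joint speeds; "tau": joint torques, N m; "position": TCP position; "ee_rot": TCP orientation; "ft_force": force on the tool from outside, world axes, zero at the start; "torque": the same for the moment, N m; "grip_width": opening from 0.0 (shut) to 1.0 (fully open); "grasp_force": force on a finger pad.
Only numpy, scipy, OpenCV 4.12 (cv2) and the standard library are available. Lean on these libraries where they do the work, as an engineer would, in place of code of your own. Each camera call takes 0.05 s, during which the arm holds its last target. There are 200 camera calls.

## Task

Someone left the long tweezers standing in the white tea cup under the reading lamp. Pull them out and stand them, tips down, in the large empty cell of the divided tray, then set the cup's lid on the cup so that it sits seated and level; lower the lid into place, do not drop it. Leave the cup upright where it stands, leave the vials alone and do not bump the lamp.

Things in the scene. Friction and masses are not known exactly. Their poses are not given: they have to be found in the camera images.
- lamp: Fixed clip-on reading lamp on a white steel bin 90 (x) by 140 (y) by 70 mm high. Origin on the cart under the bin's centre, z up. A dark neck rises from the bin's +x side to 301 mm and reaches over to -x to the flat head that hangs over the cup. A tool pointing straight down does not fit at the cup: tilt it 35 to 45 degrees, its back leaning to the open -x side, roughly the robot's left.
- lamp_head (a point): Centre of the flat aluminium lamp head's underside, at x = -145 mm, y = 0, 243 mm above the cart in the lamp's frame. The head measures 90 mm along the lamp's x, 130 mm along its y, 20 mm thick.
- cup: White ceramic cup without handle, loose, 0.4 kg, standing near x = -160 mm in the lamp's frame. Origin at the centre of its underside, z up. Height 95 mm, outer radius 42 mm at the rim and 40 mm at the foot, wall 4 mm, inner floor at 6 mm.
- cup_rim (a point): Centre of the cup's mouth, 95 mm above its underside.
- tweezers: Long rigid steel tweezers, loose, 60 g. Origin at the tips, z along them to the joined end, y across the 12 mm wide blades, x across both arms (6 mm at the tips, 13 half way, 8.5 at the top). They stand tips down in the cup, leaning about 35 degrees over the rim to the lamp's -x side; the top 75 mm are clear. Good grip: across y, 158 mm from the tips, tool in line with them.
- tweezers_tip (a point): The tips, at the tweezers' origin.
- tweezers_top (a point): The joined upper end, 190 mm from the tips. The centre of mass lies about 85 mm from the tips.
- lid: Loose cup lid, 0.13 kg, knob up on the cart: white disc 44 mm radius, 5 thick; under it a plug 34.5 mm radius, 5 deep, that fits inside the cup's rim (inner radius 38); on it an upright wooden knob 18 mm diameter, 35 high. Origin at the centre of the plug's underside, z up: disc at z 5 to 10 mm, knob 10 to 45. Seated, the origin is 90 mm above the cup's underside.
- caddy: Deep divided tray of white plastic, fixed, 130 (x) by 210 (y) by 95 mm high, walls and floor 4 mm. Origin at the centre of its underside, z up. A wall along y = 0 parts one large empty cell on its -y side (122 by 99 mm) from two small cells on its +y side, each with a vial.
- caddy_large_cell (a point): Centre of the floor of the large empty cell (at y = -51.5 mm in the tray's frame, 4 mm above its underside).
- vial_a: Capped plastic vial, 35 mm diameter, 105 mm tall, upright in a small cell of the tray. Bystander. Origin at the centre of its underside.
- vial_b: The like vial in the other small cell. Bystander.
- vial_c: The like vial standing on the cart. Bystander.
Things that resemble listed ones, but are neither listed nor needed, are in the scene too. There is more than one size of the tweezers; the one meant has the size given above.

How it is judged:
By the outcome, as a careful person would: the job done as asked, in the order asked, and still so for the second after the job is handed in, with the robot touching nothing.
It also fails if it takes over 67 s, if anything falls off the work surface, if the arm or the gripper's body presses on something with over 40 N, if the wrist force passes 120 N, or if a joint passes its speed limit or range.

## Working session

There is one attempt and no reset: what is moved stays moved. The work goes in short steps, Python scripts to look and compute and a tool call to move; the robot and the scene stay as the last step left them, time stands still between calls to the robot, and variables do not carry over. Pictures are saved under pics/ and viewed, at most 10 in all, crops included, and the job is handed in when it is done.

Besides the shell and the picture viewer there is one more tool, called after "Emit:" as name(argument=value, ...) on one line, values as JSON. jog_arm: Moves the arm, as the interface text tells. Its arguments: {"type":"object","properties":{"increments":{"type":"array"},"grip_force":{"type":"number"}},"required":["increments"]}

```bash
ls; mkdir -p pics; python3 - <<'E'
from workcell import get_obs, optics
import cv2,numpy as np
print(get_obs())
for n in ("scene","top"):
    c=optics.camera(n); np.savez(f"{n}0.npz",**c)
    print(n,c["K"],c["k1"],c["R"],c["t"])
    cv2.imwrite(f"pics/{n}0.png",c["color"][:,:,::-1])
E
```

```text
pics
{'clock': 0.0, 'joint_pos': array([-1.28660418,  0.33285576, -0.06469984,  1.46094229,  0.0215982 ,
        1.34992365, -0.08849015]), 'joint_velocities': array([ 4.09225804e-04, -1.28748503e-05,  1.29578528e-03, -1.22871209e-03,
       -7.00468732e-04,  4.60214078e-04,  1.41105702e-04]), 'tau': array([-1.92312618e-04, -6.25446439e+01,  4.90451173e-02, -3.91607380e+01,
        1.61776895e-02,  9.92668094e-03, -6.86840558e-07]), 'position': array([0.18864768, 0.59547503, 0.24922552]), 'ee_rot': array([ 1.52780185e-01,  9.88259936e-01, -7.12692364e-04, -7.65977741e-05]), 'ft_force': array([-0.15220865,  0.12601426, -0.33213418]), 'torque': array([-0.01645213,  0.00722851, -0.00427275]), 'grasp_force': 0.0, 'grip_width': 0.9985193467584418}
scene [[538.95839002   0.         319.53921565]
 [  0.         538.95839002 245.41089794]
 [  0.           0.           1.        ]] -0.095169979173084 [[ 0.63713856  0.77041733  0.02261844]
 [ 0.45417225 -0.35156908 -0.8186127 ]
 [-0.62272146  0.53184238 -0.57390039]] [-0.42818218 -0.12309928  1.55817859]
top [[513.30565087   0.         317.21026733]
 [  0.         513.30565087 244.41580085]
 [  0.           0.           1.        ]] -0.06857787520420762 [[ 0.02551361 -0.99966667  0.00395031]
 [-0.99889639 -0.02564943 -0.03934596]
 [ 0.03943417 -0.0029421  -0.99921784]] [0.03198815 0.59241221 1.35980407]
```

View pics/scene0.png

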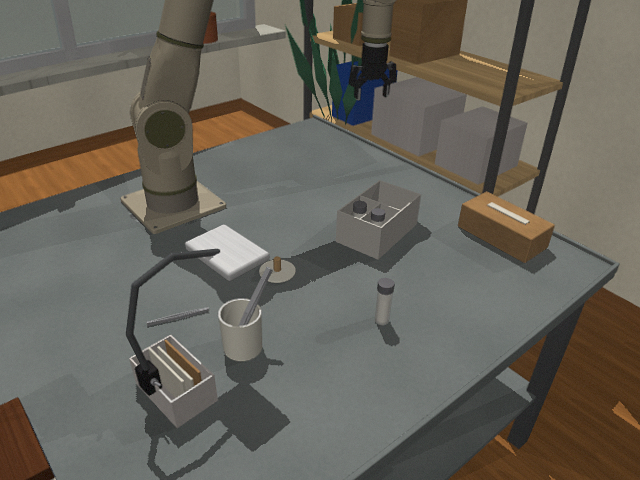

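View pics/top0.png

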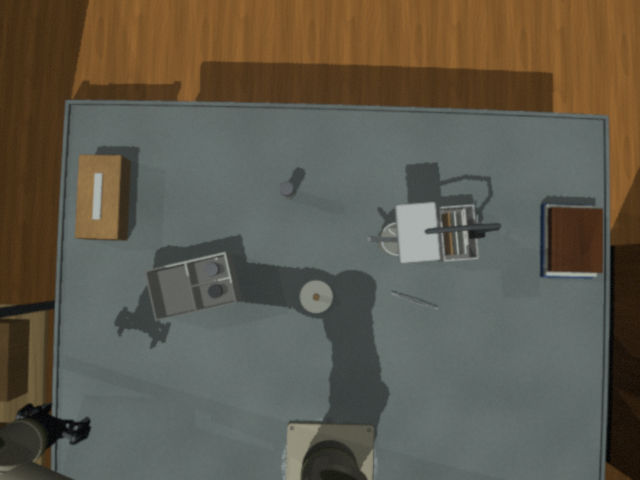

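The scene view shows the cup at (241,330) with the tweezers up to (268,272), the lid at (277,270), the caddy at (378,220), vial_c at (384,300) and a decoy tweezers lying at (178,317). In the top view the lamp head is at (418,232), the tweezers' top end at about (370,239), the lid at (316,297) and the caddy at (193,285), with the large cell on its left.

```bash
cat > h.py <<'E'
import numpy as np, cv2
def cloud(c):
    "world point of each pixel from depth"
    v,u=np.mgrid[0:480,0:640]; K=c["K"]
    uv=np.stack([u,v],-1).reshape(-1,1,2).astype(float)
    n=cv2.undistortPoints(uv,K,np.array([float(c["k1"]),0,0,0])).reshape(480,640,2)
    d=c["depth"]; P=np.dstack([n*d[...,None],d])
    W=(P-c["t"])@c["R"]; W[d==0]=np.nan
    return W
def load(n): return dict(np.load(n))
def rect(p):
    r=cv2.minAreaRect((p*1000).astype(np.float32)); return np.round(r[0],1),np.round(r[1],1),round(r[2],2)
E
python3 - <<'E'
from h import *
np.set_printoptions(precision=4,suppress=True)
for n in("top0.npz","scene0.npz"):
    c=load(n);W=cloud(c);x,y,z=np.moveaxis(W,-1,0)
    print(n)
    def box(a,b,e,f,g,h): return W[(x>a)&(x<b)&(y>e)&(y<f)&(z>g)&(z<h)]
    print("table",np.nanmedian(box(.5,.6,-.05,.05,-.03,.03)[:,2]))
    p=box(.35,.8,-.5,-.05,.25,.272); print("head",len(p),rect(p[:,:2]), np.median(p[:,2]))
    p=box(.3,.65,.1,.55,.085,.101); print("caddytop",len(p),rect(p[:,:2]))
    p=box(.35,.55,-.1,.15,.004,.014); print("lid",len(p),rect(p[:,:2]),p.mean(0),np.median(p[:,2]))
    p=box(.35,.55,-.1,.15,.025,.055); print("knob",len(p),p.mean(0),np.median(p,0))
    p=box(.5,.7,-.3,-.04,.105,.19); print("twz",len(p)); 
    if len(p): print(p[np.argsort(-p[:,2])][::max(1,len(p)//25)])
    p=box(.5,.7,-.35,-.04,.085,.1); print("rim",len(p),rect(p[:,:2]) if len(p) else '')
    p=box(.5,.8,-.55,-.1,.06,.076); print("bin",len(p),rect(p[:,:2]))
    p=box(.55,.85,-.0,.25,.09,.115); print("vialc",len(p),p.mean(0))
    p=box(.3,.65,.1,.55,.1013,.115); print("vials top",len(p), rect(p[:,:2]))
E
```

```text
top0.npz
table -7.875495236393823e-05
head 2356 (array([ 622., -238.]), array([130.4, 223.1]), 6.07) 0.26266750333733374
caddytop 740 (array([474.1, 365.4]), array([130.7, 214.5]), 14.27)
lid 1209 (array([450.2,  24.6]), array([249.1, 199.9]), 89.88) [0.4517 0.0359 0.0079] 0.007581578094358773
knob 39 [0.4537 0.0469 0.0445] [0.4536 0.0469 0.0453]
twz 95
[[ 0.6013 -0.0794  0.1692]
 [ 0.5966 -0.0775  0.1662]
 [ 0.6062 -0.0773  0.1655]
 [ 0.6063 -0.0798  0.1647]
 [ 0.5992 -0.08    0.1639]
 [ 0.6015 -0.0753  0.1635]
 [ 0.5994 -0.0828  0.1603]
 [ 0.5968 -0.0734  0.1596]
 [ 0.602  -0.0854  0.1584]
 [ 0.6021 -0.0879  0.1574]
 [ 0.5998 -0.0858  0.1547]
 [ 0.5999 -0.0884  0.153 ]
 [ 0.5977 -0.0889  0.1495]
 [ 0.6027 -0.0916  0.1462]
 [ 0.6006 -0.0921  0.1415]
 [ 0.5982 -0.0947  0.1408]
 [ 0.6008 -0.0972  0.1399]
 [ 0.5985 -0.1     0.1376]
 [ 0.6082 -0.0951  0.1362]
 [ 0.6037 -0.1028  0.1332]
 [ 0.5989 -0.1032  0.1308]
 [ 0.6015 -0.1058  0.1296]
 [ 0.6064 -0.1058  0.1286]
 [ 0.6043 -0.1088  0.1245]
 [ 0.6095 -0.1117  0.1209]
 [ 0.6021 -0.1119  0.12  ]
 [ 0.5999 -0.1173  0.117 ]
 [ 0.6076 -0.11
[... 936 characters left out ...]
.0928  0.1456]
 [ 0.6001 -0.0934  0.1423]
 [ 0.6081 -0.0943  0.1404]
 [ 0.6058 -0.0975  0.138 ]
 [ 0.6101 -0.0982  0.1361]
 [ 0.6116 -0.1017  0.1338]
 [ 0.6076 -0.1014  0.1311]
 [ 0.6028 -0.1031  0.1288]
 [ 0.6112 -0.1065  0.1259]
 [ 0.6084 -0.0976  0.1246]
 [ 0.6044 -0.1069  0.1216]
 [ 0.6111 -0.0997  0.1198]
 [ 0.6059 -0.1128  0.118 ]
 [ 0.6031 -0.1158  0.1151]
 [ 0.6047 -0.1147  0.1131]
 [ 0.6135 -0.1184  0.1107]
 [ 0.6106 -0.1094  0.1091]
 [ 0.6125 -0.1203  0.1059]]
rim 499 (array([ 614.7, -231.7]), array([ 84.7, 240.3]), 4.01)
bin 1852 (array([ 623.5, -244.8]), array([145. , 264.4]), 5.63)
vialc 224 [0.7319 0.1244 0.1018]
vials top 213 (array([494.4, 303.7]), array([89.8, 37.2]), 13.49)
```

```bash
python3 - <<'E'
from h import *
from scipy.optimize import least_squares
np.set_printoptions(precision=4,suppress=True)
def circ(p):
    r=least_squares(lambda q:np.hypot(p[:,0]-q[0],p[:,1]-q[1])-q[2],[*p[:,:2].mean(0),.04],loss="soft_l1",f_scale=.001).x; return r
b=np.array([-.106,.994])
for n in("top0.npz","scene0.npz"):
    c=load(n);W=cloud(c);x,y,z=np.moveaxis(W,-1,0)
    col=c["color"].astype(int); bright=col.min(-1); 
    def box(a,b,e,f,g,h,m=True): return W[(x>a)&(x<b)&(y>e)&(y<f)&(z>g)&(z<h)&m]
    print(n)
    p=box(.52,.73,-.23,-.05,.25,.268); print("head",rect(p[:,:2]))
    s=p[:,:2]@b; print("head extent along b",np.percentile(s,[0.5,99.5]), "t", np.percentile(p[:,:2]@[.994,.106],[.5,99.5]))
    p=box(.40,.51,-.01,.10,.0045,.014); h=cv2.convexHull((p[:,:2]*1e4).astype(np.float32))[:,0]/1e4
    print("lid",circ(h),cv2.minEnclosingCircle((p[:,:2]*1e3).astype(np.float32)))
    p=box(.4,.5,.0,.09,.041,.055); print("knob top",p.mean(0),rect(p[:,:2]))
    p=box(.5,.7,-.21,-.08,.091,.099); h=cv2.convexHull((p[:,:2]*1e4).astype(np.float32))[:,0]/1e4; print("rim",len(p),circ(h),p.min(0),p.max(0))
    p=box(.5,.7,-.24,-.08,.02,.08); print("wall",len(p),circ(p) if len(p)>20 else '')
    p=box(.55,.65,-.14,-.04,.112,.19)
    m=p.mean(0);u,sv,v=np.linalg.svd(p-m);d=v[0]*np.sign(v[0,2]); print("twz",len(p),m,d,"tilt",np.degrees(np.arccos(d[2])),"sv",sv/np.sqrt(len(p)))
    t=(p-m)@d; print("  ends",t.min(),t.max(),"top",m+d*t.max())
    e1=np.cross(d,[0,0,1]);e1/=np.linalg.norm(e1);e2=np.cross(e1,d); q=p-m
    print("  e1",e1,np.percentile(q@e1,[2,98]),"e2",e2,np.percentile(q@e2,[2,98]))
E
```

```text
top0.npz
head (array([ 614.9, -171.7]), array([130.4,  89.8]), 6.07)
head extent along b [-0.279  -0.1914] t [0.5286 0.6572]
lid [0.458  0.0514 0.0661] ((454.86529541015625, 45.53215408325195), 73.76806640625)
knob top [0.4534 0.0469 0.0454] (array([453.3,  46.9]), array([14.8, 14.9]), 47.2)
rim 73 [ 0.6077 -0.1519  0.0404] [ 0.5665 -0.156   0.0912] [ 0.6473 -0.1123  0.0988]
wall 96 [ 0.6068 -0.1334  0.0254]
twz 81 [ 0.6029 -0.0926  0.1449] [-0.0343  0.6241  0.7806] tilt 38.688184439843546 sv [0.0206 0.0035 0.0021]
  ends -0.037179783537756195 0.027398022958235506 top [ 0.6019 -0.0755  0.1663]
  e1 [ 0.9985  0.0549 -0.    ] [-0.0053  0.006 ] e2 [ 0.0429 -0.7794  0.6251] [-0.0062  0.0038]
scene0.npz
head (array([ 617.2, -172.7]), array([132.8,  90.6]), 5.52)
head extent along b [-0.2822 -0.1935] t [0.5319 0.6594]
lid [0.4547 0.0471 0.0438] ((460.4562683105469, 38.980159759521484), 54.137882232666016)
knob top [0.4567 0.0453 0.0445] (array([456. ,  45.2]), array([17.3, 13.7]), 40.01)
rim 271 [ 0.6094 -0.1532  0.0418] [ 0.5669 -0.1939  0.091 ] [ 0.6518 -0.1116  0.099 ]
wall 1371 [ 0.6102 -0.1537  0.0385]
twz 245 [ 0.6063 -0.0954  0.1384] [-0.0418  0.5957  0.8021] tilt 36.666863513746335 sv [0.019  0.0042 0.0027]
  ends -0.035111549754645255 0.03292317286704855 top [ 0.605  -0.0758  0.1648]
  e1 [ 0.9975  0.07   -0.    ] [-0.0077  0.0054] e2 [ 0.0562 -0.8002  0.5972] [-0.0074  0.0042]
```

```bash
cat > go.py <<'E'
import sys, numpy as np
from scipy.spatial.transform import Rotation as Ro
from workcell import get_obs
# go.py x y z tilt azimuth_deg : back of tool leans by tilt toward azimuth direction, tool x along lean
def frame(tilt,az):
    t,a=np.radians([tilt,az]); b=np.array([np.cos(a),np.sin(a),0])
    Z=-np.sin(t)*b-np.cos(t)*np.array([0,0,1]); Y=np.array([b[1],-b[0],0]); return np.c_[np.cross(Y,Z),Y,Z]
if __name__=="__main__":
    v=list(map(float,sys.argv[1:])); o=get_obs(); R=Ro.from_quat(o["ee_rot"])
    T=Ro.from_matrix(frame(v[3],v[4]))
    s=R.inv().apply(np.array(v[:3])-o["position"]); r=(R.inv()*T).as_rotvec()
    print("shift",s.round(4),"rot",r.round(4),"deg",np.degrees(np.linalg.norm(r)).round(1),"t",round(o["clock"],2),"pos",o["position"].round(4),"j",o["joint_pos"].round(2),"F",o["ft_force"].round(1),"grip",round(o["grip_width"],3),round(o["grasp_force"],1))
E
python3 go.py .600 -.035 .235 37 93.8; python3 go.py .45 .3 .25 0 93.8
```

```text
shift [-0.5825 -0.4768  0.015 ] rot [ 0.385  -0.5648  1.154 ] deg 76.8 t 0.1 pos [0.1887 0.5955 0.2493] j [-1.29  0.33 -0.06  1.46  0.02  1.35 -0.09] F [ 0.2  0.1 -0.7] grip 0.999 0.0
shift [-0.3384 -0.2028 -0.0004] rot [-1.1000e-03  8.0000e-04  1.1977e+00] deg 68.6 t 0.1 pos [0.1887 0.5955 0.2493] j [-1.29  0.33 -0.06  1.46  0.02  1.35 -0.09] F [ 0.2  0.1 -0.7] grip 0.999 0.0
```

Emit:
jog_arm(increments=[[-0.582,-0.477,0.015,0.385,-0.565,1.154,1],[-0.582,-0.477,0.015,0.385,-0.565,1.154,1],[-0.582,-0.477,0.015,0.385,-0.565,1.154,1],[-0.582,-0.477,0.015,0.385,-0.565,1.154,1],[-0.582,-0.477,0.015,0.385,-0.565,1.154,1]])

```text
clock: 0.52
position: [0.3029, 0.4196, 0.2459]
ee_rot: [0.409, 0.899, -0.108, 0.116]
ft_force: [-0.0, 0.2, -0.1]
grip_width: 1.002
grasp_force: 0.0
```

```bash
python3 go.py .600 -.035 .235 37 93.8
```

```text
shift [-0.5094 -0.0653  0.177 ] rot [ 0.205  -0.3001  0.6114] deg 40.8 t 0.52 pos [0.3029 0.4196 0.2459] j [-1.25  0.24  0.09  1.63  0.21  1.5  -0.48] F [-0.   0.2 -0.1] grip 1.002 0.0
```

Emit:
jog_arm(increments=[[-0.509,-0.065,0.177,0.205,-0.3,0.611,1],[-0.509,-0.065,0.177,0.205,-0.3,0.611,1],[-0.509,-0.065,0.177,0.205,-0.3,0.611,1],[-0.509,-0.065,0.177,0.205,-0.3,0.611,1],[-0.509,-0.065,0.177,0.205,-0.3,0.611,1]])

```text
clock: 0.93
position: [0.4177, 0.246, 0.241]
ee_rot: [0.623, 0.723, -0.205, 0.219]
ft_force: [0.8, 0.8, -0.1]
grip_width: 0.996
grasp_force: 0.0
```

```bash
python3 go.py .600 -.035 .235 37 93.8
```

```text
shift [-0.2479  0.141   0.1759] rot [ 0.0249 -0.0364  0.0747] deg 5.0 t 0.93 pos [0.4177 0.246  0.241 ] j [-1.13  0.29  0.28  1.67  0.36  1.62 -0.76] F [ 0.8  0.8 -0.1] grip 0.996 0.0
```

Emit:
jog_arm(increments=[[-0.248,0.141,0.176,0.025,-0.036,0.075,1],[-0.248,0.141,0.176,0.025,-0.036,0.075,1],[-0.248,0.141,0.176,0.025,-0.036,0.075,1],[-0.248,0.141,0.176,0.025,-0.036,0.075,1],[-0.248,0.141,0.176,0.025,-0.036,0.075,1]])

```text
clock: 1.35
position: [0.5319, 0.0713, 0.2364]
ee_rot: [0.647, 0.694, -0.216, 0.231]
ft_force: [0.3, 0.7, 0.3]
grip_width: 0.998
grasp_force: 0.0
```

```bash
python3 go.py .600 -.035 .220 37 93.8
```

```text
shift [-0.0789  0.0605  0.0796] rot [ 0.0008 -0.0025  0.0045] deg 0.3 t 1.35 pos [0.5319 0.0713 0.2364] j [-0.9   0.31  0.42  1.7   0.46  1.46 -0.53] F [0.3 0.7 0.3] grip 0.998 0.0
```

Emit:
jog_arm(increments=[[-0.079,0.06,0.08,0.001,-0.002,0.004,1],[-0.079,0.06,0.08,0.001,-0.002,0.004,1],[-0.079,0.06,0.08,0.001,-0.002,0.004,1],[-0.079,0.06,0.08,0.001,-0.002,0.004,1],[-0.079,0.06,0.08,0.001,-0.002,0.004,1]])

```text
clock: 1.77
position: [0.5987, -0.0371, 0.2195]
ee_rot: [0.65, 0.691, -0.218, 0.231]
ft_force: [-0.6, 0.0, -0.4]
grip_width: 1.001
grasp_force: 0.0
```

```bash
python3 go.py .604 -.094 .135 37 93.8; python3 - <<'E'
from workcell import optics
import cv2,numpy as np
c=optics.camera("wrist"); np.savez("wrist1.npz",**c); cv2.imwrite("pics/wrist1.png",c["color"][:,:,::-1])
E
```

```text
shift [0.0053 0.0019 0.1019] rot [-0.0038  0.0008 -0.004 ] deg 0.3 t 1.77 pos [ 0.5987 -0.0371  0.2195] j [-0.73  0.39  0.49  1.65  0.47  1.31 -0.36] F [-0.6  0.  -0.4] grip 1.001 0.0
```

View pics/wrist1.png

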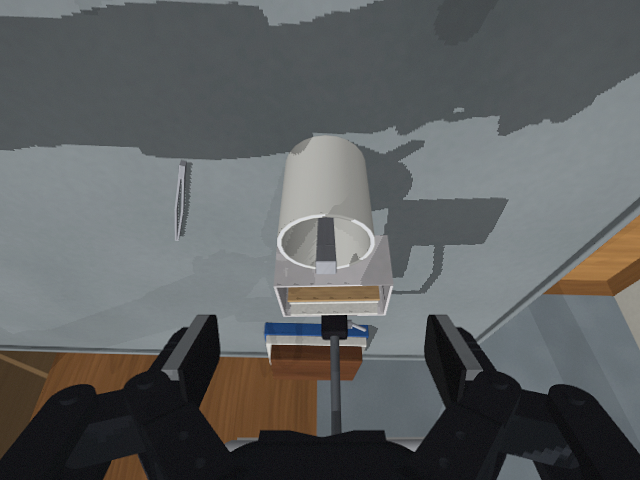

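The wrist picture shows the tweezers' end at (326,245), midway between the open fingers and square to them. I'll advance and grip.

Emit:
jog_arm(increments=[[0.002,0.001,0.034,0,0,0,1],[0.004,0.002,0.068,0,0,0,1],[0.005,0.002,0.102,0,0,0,1],[0.005,0.002,0.102,0,0,0,1],[0.005,0.002,0.102,0,0,0,1]])

```text
clock: 2.23
position: [0.6036, -0.0901, 0.1342]
ee_rot: [0.648, 0.693, -0.218, 0.231]
ft_force: [0.1, 0.8, 0.7]
grip_width: 0.999
grasp_force: 0.0
```

Emit:
jog_arm(increments=[[0,0,0,0,0,0,-1],[0,0,0,0,0,0,-1],[0,0,0,0,0,0,-1],[0,0,0,0,0,0,-1],[0,0,0,0,0,0,-1]], grip_force=40)

```text
clock: 2.65
position: [0.605, -0.0899, 0.1359]
ee_rot: [0.648, 0.693, -0.216, 0.232]
ft_force: [0.3, 0.2, 1.6]
grip_width: 0.301
grasp_force: 0.0
```

Emit:
jog_arm(increments=[[0,0,0,0,0,0,-1],[0,0,0,0,0,0,-1],[0,0,0,0,0,0,-1],[0,0,0,0,0,0,-1],[0,0,0,0,0,0,-1]])

```text
clock: 3.07
position: [0.6048, -0.0904, 0.1355]
ee_rot: [0.648, 0.693, -0.216, 0.232]
ft_force: [0.7, 0.9, 2.4]
grip_width: 0.133
grasp_force: 39.4
```

Emit:
jog_arm(increments=[[0,0,-0.01,0,0,0,-1],[0,0,-0.025,0,0,0,-1],[0,0,-0.04,0,0,0,-1],[0,0,-0.06,0,0,0,-1],[0,0,-0.08,0,0,0,-1]])

```text
clock: 3.48
position: [0.601, -0.0424, 0.2003]
ee_rot: [0.648, 0.692, -0.217, 0.231]
ft_force: [-0.1, -1.3, -0.1]
grip_width: 0.13
grasp_force: 39.3
```

Emit:
jog_arm(increments=[[0,0,-0.025,0,0,0,-1],[0,0,-0.05,0,0,0,-1],[0,0,-0.075,0,0,0,-1],[0,0,-0.09,0,0,0,-1],[0,0,-0.09,0,0,0,-1]])

```text
clock: 3.9
position: [0.5988, 0.0145, 0.2739]
ee_rot: [0.648, 0.693, -0.214, 0.232]
ft_force: [0.7, 0.3, -0.7]
grip_width: 0.13
grasp_force: 39.4
```

```bash
python3 - <<'E'
from h import *
from workcell import optics,get_obs
from scipy.spatial.transform import Rotation as Ro
np.set_printoptions(precision=4,suppress=True)
o=get_obs();R=Ro.from_quat(o["ee_rot"])
print(o["position"],o["grip_width"],o["grasp_force"])
for n in("scene","wrist"):
    c=optics.camera(n);W=cloud(c);cv2.imwrite(f"pics/{n}2.png",c["color"][:,:,::-1])
    q=R.inv().apply((W.reshape(-1,3)-o["position"]))
    m=(abs(q[:,0])<.025)&(abs(q[:,1])<.025)&(q[:,2]>.03)&(q[:,2]<.2); p=q[m]
    print(n,len(p))
    for a in np.arange(.03,.2,.02):
        s=p[(p[:,2]>=a)&(p[:,2]<a+.02)]
        if len(s): print(a.round(2),len(s),s.mean(0))
    if len(p): print("end",np.percentile(p[:,2],[99,100]))
    x,y,z=np.moveaxis(W,-1,0)
    if n=="scene":
        p=W[(x>.5)&(x<.7)&(y>-.24)&(y<-.08)&(z>.091)&(z<.099)];h=p
        print("rim",p.min(0),p.max(0))
E
```

```text
[0.5988 0.0145 0.2739] 0.1295542330868202 39.43599991500378
scene 542
0.03 91 [-0.0044  0.0016  0.04  ]
0.05 94 [-0.0037  0.0014  0.0604]
0.07 88 [-0.003   0.002   0.0799]
0.09 87 [-0.002   0.0017  0.0999]
0.11 77 [-0.0012  0.0018  0.1201]
0.13 73 [-0.0005  0.0017  0.1398]
0.15 32 [0.0004 0.0012 0.1545]
end [0.1576 0.1594]
rim [ 0.5661 -0.1944  0.091 ] [ 0.6522 -0.1108  0.0977]
wrist 1581
0.03 480 [ 0.0021 -0.0003  0.0395]
0.05 372 [ 0.0034 -0.0004  0.0594]
0.07 236 [ 0.004  -0.0005  0.0797]
0.09 176 [ 0.0039 -0.0004  0.0996]
0.11 144 [ 0.0037 -0.0005  0.1194]
0.13 121 [ 0.0036 -0.0006  0.14  ]
0.15 52 [ 0.0035 -0.0009  0.1556]
end [0.1572 0.1602]
```

View pics/scene2.png

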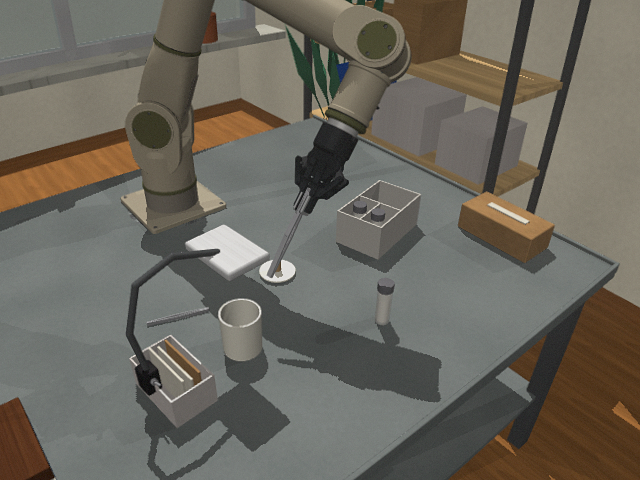

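Scene view: the tweezers hang in line from the gripper (tips near (270,275)), and the cup is still upright at (241,330). Next I'll hover over the large cell.

```bash
python3 go.py .448 .468 .31 14 104.3
```

```text
shift [ 0.3487 -0.1191 -0.3107] rot [-0.079   0.3992 -0.1664] deg 25.2 t 4.0 pos [0.5978 0.0115 0.2712] j [-0.79  0.37  0.48  1.56  0.46  1.45 -0.36] F [ 1.1 -1.8 -0.5] grip 0.133 39.4
```

Emit:
jog_arm(increments=[[0.349,-0.119,-0.311,-0.079,0.399,-0.166,-1],[0.349,-0.119,-0.311,-0.079,0.399,-0.166,-1],[0.349,-0.119,-0.311,-0.079,0.399,-0.166,-1],[0.349,-0.119,-0.311,-0.079,0.399,-0.166,-1],[0.349,-0.119,-0.311,-0.079,0.399,-0.166,-1]])

```text
clock: 4.42
position: [0.5336, 0.2058, 0.2889]
ee_rot: [0.612, 0.782, -0.074, 0.095]
ft_force: [1.3, -0.6, 0.5]
grip_width: 0.135
grasp_force: 39.4
```

```bash
python3 go.py .448 .468 .31 14 104.3
```

```text
shift [ 0.2621 -0.02   -0.0862] rot [-0.0002 -0.0032 -0.0069] deg 0.4 t 4.42 pos [0.5336 0.2058 0.2889] j [-0.86  0.23  0.33  1.54  0.16  1.45 -0.31] F [ 1.3 -0.6  0.5] grip 0.135 39.4
```

Emit:
jog_arm(increments=[[0.262,-0.02,-0.086,0,-0.003,-0.007,-1],[0.262,-0.02,-0.086,0,-0.003,-0.007,-1],[0.262,-0.02,-0.086,0,-0.003,-0.007,-1],[0.262,-0.02,-0.086,0,-0.003,-0.007,-1],[0.262,-0.02,-0.086,0,-0.003,-0.007,-1]])

```text
clock: 4.83
position: [0.4671, 0.4063, 0.3019]
ee_rot: [0.607, 0.785, -0.077, 0.097]
ft_force: [0.9, -0.1, -0.5]
grip_width: 0.131
grasp_force: 39.4
```

```bash
python3 go.py .448 .468 .31 14 104.3
```

```text
shift [ 0.0605 -0.003  -0.0238] rot [-0.002   0.005   0.0048] deg 0.4 t 4.83 pos [0.4671 0.4063 0.3019] j [-1.06  0.39  0.23  1.31  0.12  1.59 -0.59] F [ 0.9 -0.1 -0.5] grip 0.131 39.4
```

Finish the hover, then check the tips against the cell in the cameras.

Emit:
jog_arm(increments=[[0.03,-0.002,-0.012,-0.002,0.005,0.005,-1],[0.06,-0.003,-0.024,-0.002,0.005,0.005,-1],[0.06,-0.003,-0.024,-0.002,0.005,0.005,-1],[0.06,-0.003,-0.024,-0.002,0.005,0.005,-1]])

```text
clock: 5.17
position: [0.4478, 0.468, 0.3095]
ee_rot: [0.608, 0.785, -0.075, 0.096]
ft_force: [-0.2, -1.6, 0.4]
grip_width: 0.133
grasp_force: 39.4
```

```bash
python3 go.py .448 .468 .159 14 104.3; python3 - <<'E'
from h import *
from workcell import optics,get_obs
from scipy.spatial.transform import Rotation as Ro
np.set_printoptions(precision=4,suppress=True)
o=get_obs();R=Ro.from_quat(o["ee_rot"])
C=np.array([.4745,.365]);ex=np.array([.969,.247]);ey=np.array([.247,-.969])
print("tip", o["position"]+R.apply([0,0,.158]))
for n in("scene","wrist","top"):
    c=optics.camera(n) if n!="top" else load("top0.npz");W=cloud(c)
    if n!="top": cv2.imwrite(f"pics/{n}3.png",c["color"][:,:,::-1])
    q=R.inv().apply((W.reshape(-1,3)-o["position"]))
    p=q[(abs(q[:,0])<.02)&(abs(q[:,1])<.02)&(q[:,2]>.1)&(q[:,2]<.165)]
    if len(p) and n!="top": print(n,"tw end",len(p),p[:,2].max(),p[p[:,2]>.14].mean(0))
    P=W.reshape(-1,3);P=P[(P[:,2]>.088)&(P[:,2]<.0995)]
    d=P[:,:2]-C; cx=d@ex; cy=d@ey
    m=(abs(cx)<.08)&(abs(cy)<.125)
    for lab,s,v in (("-y wall",m&(abs(cx)<.05)&(cy<-.085),cy),("x+",m&(abs(cy+.05)<.03)&(cx>.04),cx),("x-",m&(abs(cy+.05)<.03)&(cx<-.04),cx),("mid",m&(abs(cx)<.05)&(abs(cy)<.02),cy)):
        if s.sum()>3: print(n,lab,s.sum(),np.percentile(v[s],[3,50,97]))
E
```

```text
shift [0.0364 0.0003 0.146 ] rot [0.0002 0.0004 0.0036] deg 0.2 t 5.17 pos [0.4478 0.468  0.3095] j [-1.11  0.47  0.21  1.18  0.1   1.65 -0.66] F [-0.2 -1.6  0.4] grip 0.133 39.4
tip [0.4572 0.4309 0.1562]
scene tw end 117 0.15769644597362653 [0.0007 0.0008 0.1483]
scene -y wall 106 [-0.106  -0.1009 -0.0965]
scene x+ 42 [0.0617 0.0656 0.0673]
scene x- 40 [-0.0666 -0.0614 -0.0588]
scene mid 92 [-0.003   0.0028  0.0116]
wrist tw end 380 0.15779894183705004 [0.0022 0.0008 0.1492]
wrist -y wall 860 [-0.1041 -0.1029 -0.0997]
wrist x+ 309 [0.0614 0.0628 0.0654]
wrist x- 310 [-0.0645 -0.0618 -0.0604]
wrist mid 523 [-0.0013 -0.0002  0.0036]
top -y wall 93 [-0.1049 -0.1015 -0.0993]
top x+ 40 [0.0605 0.0623 0.0642]
top x- 36 [-0.0648 -0.0622 -0.06  ]
top mid 93 [-0.0022  0.0005  0.0135]
```

View pics/wrist3.png

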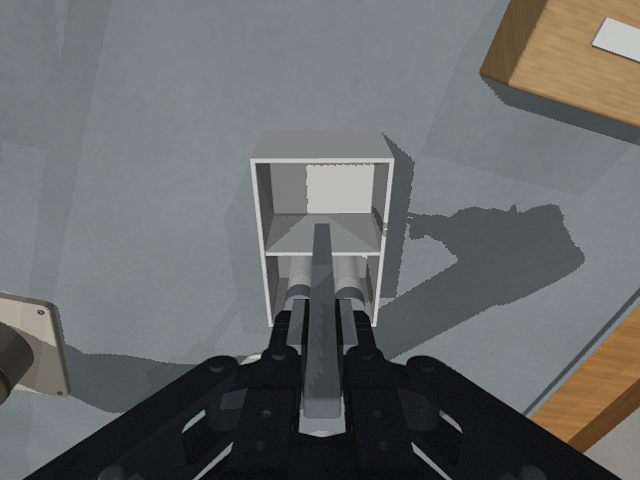

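The wrist view shows the tips at (322,228) on this camera's ray. The measured caddy walls agree with the model and the tips sit at caddy y ≈ -0.068, inside the cell. Lowering straight down.

Emit:
jog_arm(increments=[[0.009,0,0.035,0,0,0,-1],[0.017,0,0.07,0,0,0,-1],[0.026,0,0.105,0,0,0,-1],[0.032,0,0.128,0,0,0,-1],[0.034,0,0.136,0,0,0,-1]])

```text
clock: 5.68
position: [0.4484, 0.4641, 0.1669]
ee_rot: [0.609, 0.783, -0.077, 0.096]
ft_force: [-0.0, -1.5, -1.2]
grip_width: 0.134
grasp_force: 39.4
```

Emit:
jog_arm(increments=[[0,0,0,0,0,0,-1],[0,0,0,0,0,0,-1],[0.001,0,0.003,0,0,0,-1],[0.001,0,0.006,0,0,0,-1],[0.001,0,0.006,0,0,0,-1]])

```text
clock: 6.1
position: [0.4491, 0.4671, 0.166]
ee_rot: [0.609, 0.784, -0.073, 0.096]
ft_force: [-0.3, 0.8, -0.2]
grip_width: 0.134
grasp_force: 39.4
```

```bash
python3 go.py .448 .468 .159 14 104.3
```

```text
shift [ 0.0028 -0.0009  0.0065] rot [ 0.0027 -0.0023  0.0008] deg 0.2 t 6.1 pos [0.4491 0.4671 0.166 ] j [-1.1   0.54  0.2   1.39  0.09  1.38 -0.7 ] F [-0.3  0.8 -0.2] grip 0.134 39.4
```

Emit:
jog_arm(increments=[[0,0,0.002,0,0,0,-1],[0.001,0,0.004,0,0,0,-1],[0.001,0,0.005,0,0,0,-1],[0.001,0,0.005,0,0,0,-1]])

```text
clock: 6.43
position: [0.4487, 0.4667, 0.1599]
ee_rot: [0.608, 0.784, -0.074, 0.096]
ft_force: [0.2, 0.7, 0.6]
grip_width: 0.131
grasp_force: 39.4
```

```bash
python3 go.py .448 .468 .159 14 104.3
```

```text
shift [ 0.0016 -0.0004  0.0006] rot [ 0.0015 -0.0012  0.0015] deg 0.1 t 6.43 pos [0.4487 0.4667 0.1599] j [-1.1   0.54  0.2   1.39  0.09  1.37 -0.7 ] F [0.2 0.7 0.6] grip 0.131 39.4
```

Emit:
jog_arm(increments=[[0.001,0,0.001,0,0,0,-1],[0.001,0,0.0015,0,0,0,-1],[0.001,0,0.0015,0,0,0,-1]])

```text
clock: 6.68
position: [0.4488, 0.4676, 0.1588]
ee_rot: [0.608, 0.784, -0.073, 0.096]
ft_force: [0.2, 0.3, 1.5]
grip_width: 0.131
grasp_force: 39.7
```

Emit:
jog_arm(increments=[[0,0,0.001,0,0,0,-1],[0,0,0.0015,0,0,0,-1],[0,0,0.0015,0,0,0,-1]])

```text
clock: 6.93
position: [0.449, 0.4678, 0.1585]
ee_rot: [0.608, 0.784, -0.073, 0.096]
ft_force: [-0.9, 0.9, 9.5]
grip_width: 0.136
grasp_force: 40.7
```

Floor contact felt (9.5 N). Releasing.

Emit:
jog_arm(increments=[[0,0,-0.001,0,0,0,-1],[0,0,-0.001,0,0,0,-0.6],[0,0,-0.001,0,0,0,-0.3],[0,0,-0.001,0,0,0,-0.1],[0,0,-0.001,0,0,0,0]])

```text
clock: 7.35
position: [0.4487, 0.4671, 0.1577]
ee_rot: [0.609, 0.784, -0.074, 0.096]
ft_force: [-0.1, 0.9, -0.6]
grip_width: 0.5
grasp_force: 0.0
```

Emit:
jog_arm(increments=[[0,0,0,0,0,0,0],[0,0,-0.02,0,0,0,0],[0,0,-0.05,0,0,0,0.5],[0,0,-0.085,0,0,0,1],[0,0,-0.11,0,0,0,1]])

```text
clock: 7.77
position: [0.4419, 0.4935, 0.2675]
ee_rot: [0.608, 0.784, -0.073, 0.096]
ft_force: [-0.1, -0.4, 1.2]
grip_width: 0.902
grasp_force: 0.0
```

```bash
python3 - <<'E'
from workcell import optics
import cv2,numpy as np
a=[]
for n in("wrist","scene","top"):
    c=optics.camera(n); np.savez(f"{n}4.npz",**c); a.append(c["color"][:,:,::-1])
cv2.imwrite("pics/m4.png",np.hstack([cv2.resize(a[0],(400,300)),cv2.resize(a[1][100:340,240:560],(400,300))]))
E
python3 go.py .456 .13 .15 43 96
```

```text
shift [-0.318  -0.078   0.1978] rot [ 0.0746 -0.5098  0.129 ] deg 30.4 t 7.92 pos [0.4423 0.494  0.2669] j [-1.13  0.52  0.2   1.2   0.09  1.58 -0.7 ] F [-0.5  0.4 -0.5] grip 1.003 0.0
```

View pics/m4.png

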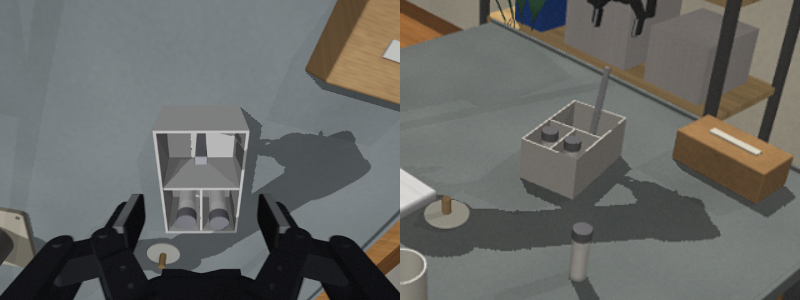

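The composite shows the tweezers standing tips down in the large cell (top at (605,70) of the right half), with both vials upright. Now the lid: I'll go to a waypoint above its +y side.

```bash
python3 go.py .455 .15 .23 45 96
```

```text
shift [-0.318  -0.0737  0.1155] rot [ 0.077  -0.5447  0.1279] deg 32.4 t 7.92 pos [0.4423 0.494  0.2669] j [-1.13  0.52  0.2   1.2   0.09  1.58 -0.7 ] F [-0.5  0.4 -0.5] grip 1.003 0.0
```

Emit:
jog_arm(increments=[[-0.318,-0.074,0.115,0.077,-0.545,0.128,1],[-0.318,-0.074,0.115,0.077,-0.545,0.128,1],[-0.318,-0.074,0.115,0.077,-0.545,0.128,1],[-0.318,-0.074,0.115,0.077,-0.545,0.128,1],[-0.318,-0.074,0.115,0.077,-0.545,0.128,1]])

```text
clock: 8.33
position: [0.448, 0.2847, 0.2413]
ee_rot: [0.616, 0.686, -0.262, 0.287]
ft_force: [-0.4, 0.6, -0.7]
grip_width: 1.0
grasp_force: 0.0
```

```bash
python3 go.py .455 .125 .20 45 96
```

```text
shift [-0.0818 -0.0096  0.1431] rot [-0.0031  0.0125  0.0041] deg 0.8 t 8.33 pos [0.448  0.2847 0.2413] j [-1.18  0.51  0.32  1.48  0.4   1.75 -0.79] F [-0.4  0.6 -0.7] grip 1.0 0.0
```

Emit:
jog_arm(increments=[[-0.082,-0.01,0.143,0,0.01,0,1],[-0.082,-0.01,0.143,0,0.01,0,1],[-0.082,-0.01,0.143,0,0.01,0,1],[-0.082,-0.01,0.143,0,0.01,0,1],[-0.082,-0.01,0.143,0,0.01,0,1]])

```text
clock: 8.75
position: [0.4541, 0.117, 0.1992]
ee_rot: [0.621, 0.684, -0.259, 0.281]
ft_force: [-0.5, 0.7, 0.6]
grip_width: 1.005
grasp_force: 0.0
```

```bash
python3 go.py .455 .111 .100 45 96; python3 - <<'E'
from h import *
from workcell import optics,get_obs
np.set_printoptions(precision=4,suppress=True)
for n in("wrist","scene","top"):
    c=optics.camera(n);W=cloud(c);np.savez(f"{n}5.npz",**c)
    x,y,z=np.moveaxis(W,-1,0); b=(abs(x-.455)<.07)&(abs(y-.046)<.07)
    p=W[b&(z>.0065)&(z<.0125)]; q=W[b&(z>.042)&(z<.05)]; k=W[b&(z>.02)&(z<.05)]
    print(n,len(p),len(q))
    if len(p)>50: print(" disc",np.array(cv2.minEnclosingCircle((p[:,:2]*1000).astype(np.float32))[0]),p[:,:2].min(0),p[:,:2].max(0),rect(p[:,:2]))
    if len(q)>5: print(" knobtop",q.mean(0),rect(q[:,:2]))
    if len(k)>5: print(" knob",k.min(0),k.max(0))
E
```

```text
shift [0.0657 0.001  0.0745] rot [-0.0119 -0.0013 -0.0026] deg 0.7 t 8.75 pos [0.4541 0.117  0.1992] j [-1.08  0.32  0.39  1.83  0.51  1.51 -0.75] F [-0.5  0.7  0.6] grip 1.005 0.0
wrist 6192 362
 disc [453.9232  47.6583] [0.4105 0.0046] [0.4977 0.0918] (array([454. ,  48.6]), array([87.5, 86.3]), 4.13)
 knobtop [0.4539 0.0496 0.0458] (array([453.8,  48.1]), array([17.1, 17.1]), 26.75)
 knob [0.445  0.0383 0.02  ] [0.4628 0.0575 0.0478]
scene 541 26
 disc [455.0441  46.6668] [0.412  0.0031] [0.4986 0.0916] (array([455.2,  46.5]), array([86.7, 87.5]), 55.05)
 knobtop [0.455  0.0457 0.0441] (array([452.6,  46.5]), array([15.2, 17.1]), 72.92)
 knob [0.4438 0.0371 0.0201] [0.4645 0.0539 0.0478]
top 583 30
 disc [441.2507  42.0957] [ 0.3868 -0.0216] [0.5172 0.1144] (array([452.3,  46.8]), array([130.8, 133.6]), 1.48)
 knobtop [0.4531 0.047  0.0452] (array([453.3,  46.9]), array([14.7, 14.8]), 45.97)
 knob [0.4454 0.039  0.0221] [0.4613 0.0547 0.049 ]
```

```bash
python3 go.py .4486 .1033 .0926 45 96
```

```text
shift [ 0.0602 -0.0087  0.0923] rot [-0.0032 -0.0065  0.0014] deg 0.4 t 8.9 pos [0.4553 0.1261 0.2006] j [-1.09  0.32  0.38  1.82  0.5   1.52 -0.75] F [-0.8 -0.   0.8] grip 1.0 0.0
```

Emit:
jog_arm(increments=[[0.02,-0.003,0.03,-0.003,-0.006,0.001,1],[0.04,-0.006,0.06,-0.003,-0.006,0.001,1],[0.06,-0.009,0.092,-0.003,-0.006,0.001,1],[0.06,-0.009,0.092,-0.003,-0.006,0.001,1],[0.06,-0.009,0.092,-0.003,-0.006,0.001,1]])

```text
clock: 9.32
position: [0.4484, 0.1039, 0.0933]
ee_rot: [0.617, 0.687, -0.257, 0.285]
ft_force: [-0.4, 0.4, 1.8]
grip_width: 1.002
grasp_force: 0.0
```

```bash
python3 go.py .4545 .047 .036 45 96
```

```text
shift [0.0002 0.0002 0.081 ] rot [-0.0001  0.0022  0.0026] deg 0.2 t 9.32 pos [0.4484 0.1039 0.0933] j [-1.06  0.45  0.37  1.93  0.49  1.3  -0.85] F [-0.4  0.4  1.8] grip 1.002 0.0
```

Emit:
jog_arm(increments=[[0,0,0.027,0,0.002,0.003,1],[0,0,0.054,0,0.002,0.003,1],[0,0,0.072,0,0.002,0.003,1],[0,0,0.08,0,0.002,0.003,1],[0,0,0.08,0,0.002,0.003,1]])

```text
clock: 9.73
position: [0.4555, 0.0474, 0.0377]
ee_rot: [0.62, 0.686, -0.254, 0.284]
ft_force: [-0.3, -0.1, 0.0]
grip_width: 1.001
grasp_force: 0.0
```

```bash
python3 go.py .4545 .047 .036 45 96
```

```text
shift [ 0.001  -0.001   0.0014] rot [ 0.0009 -0.0023 -0.0041] deg 0.3 t 9.73 pos [0.4555 0.0474 0.0377] j [-1.    0.52  0.39  2.02  0.53  1.13 -0.86] F [-0.3 -0.1  0. ] grip 1.001 0.0
```

Emit:
jog_arm(increments=[[0.001,-0.001,0,0,0,0,0],[0.001,-0.001,0,0,0,0,-0.4],[0.001,-0.001,0,0,0,0,-1],[0.001,-0.001,0,0,0,0,-1],[0.001,-0.001,0,0,0,0,-1]], grip_force=60)

```text
clock: 10.15
position: [0.4539, 0.0486, 0.0364]
ee_rot: [0.619, 0.686, -0.254, 0.284]
ft_force: [0.4, -0.0, -0.4]
grip_width: 0.3
grasp_force: 0.0
```

Emit:
jog_arm(increments=[[0,0,0,0,0,0,-1],[0,0,0,0,0,0,-1],[0,0,0,0,0,0,-1],[0,0,0,0,0,0,-1],[0,0,0,0,0,0,-1]])

```text
clock: 10.57
position: [0.4538, 0.0485, 0.0365]
ee_rot: [0.619, 0.686, -0.254, 0.284]
ft_force: [-1.1, 3.4, 6.9]
grip_width: 0.184
grasp_force: 58.4
```

```bash
python3 go.py .4545 .047 .036 45 96
```

```text
shift [-0.0007  0.0005  0.0014] rot [ 0.0012 -0.0027 -0.0029] deg 0.2 t 10.57 pos [0.4538 0.0485 0.0365] j [-1.    0.52  0.39  2.02  0.53  1.13 -0.87] F [-1.1  3.4  6.9] grip 0.184 58.4
```

Emit:
jog_arm(increments=[[-0.004,0,-0.004,0,0,0,-1],[-0.015,0,-0.015,0,0,0,-1],[-0.035,0,-0.035,0,0,0,-1],[-0.06,0,-0.06,0,0,0,-1],[-0.08,0,-0.08,0,0,0,-1]])

```text
clock: 10.98
position: [0.4533, 0.0471, 0.1512]
ee_rot: [0.62, 0.686, -0.255, 0.284]
ft_force: [1.7, 1.2, -1.3]
grip_width: 0.19
grasp_force: 58.6
```

Emit:
jog_arm(increments=[[0,0,0,0,0,0,-1],[0,0,0,0,0,0,-1]])

```text
clock: 11.15
position: [0.4538, 0.048, 0.1502]
ee_rot: [0.62, 0.686, -0.253, 0.284]
ft_force: [-0.2, 0.0, -1.6]
grip_width: 0.188
grasp_force: 58.6
```

```bash
cat > lid.py <<'E'
from h import *
from workcell import optics,get_obs
np.set_printoptions(precision=4,suppress=True)
o=get_obs(); P=o["position"]; print("pos",P,o["grip_width"],o["grasp_force"])
for n in("wrist","scene","top"):
    c=optics.camera(n);W=cloud(c).reshape(-1,3)-P
    np.savez(f"{n}_l.npz",**c); cv2.imwrite(f"pics/{n}_l.png",c["color"][:,:,::-1])
    m=(np.hypot(W[:,0],W[:,1])<.05)&(W[:,2]<-.018)&(W[:,2]>-.045)&(c["color"].reshape(-1,3).min(1)>90); p=W[m]
    if len(p)<60: print(n,len(p)); continue
    k=np.ones(len(p),bool)
    for _ in range(6):
        A=np.c_[p[:,:2],np.ones(len(p))]; f=np.linalg.lstsq(A[k],p[k,2],rcond=None)[0]; k=abs(A@f-p[:,2])<.003
    print(n,len(p),k.sum(),"slope deg",np.degrees(f[:2]),"z0",f[2],"centre",np.array(cv2.minEnclosingCircle((p[k][:,:2]*1000).astype(np.float32))[0]),"r",cv2.minEnclosingCircle((p[k][:,:2]*1000).astype(np.float32))[1])
E
python3 lid.py
```

```text
pos [0.4538 0.048  0.1502] 0.18817146478966829 58.62615466117859
wrist 13188 12809 slope deg [ 0.2114 -0.7874] z0 -0.025049952043434034 centre [ 0.553  -0.3005] r 44.465877532958984
scene 530 509 slope deg [-0.2287  0.2429] z0 -0.02803762452987587 centre [ 0.5334 -2.0359] r 45.343406677246094
top 557 432 slope deg [0.1061 0.1359] z0 -0.028076661393341515 centre [-1.6583 -2.5844] r 43.69361877441406
```

```bash
python3 -c "
import cv2,numpy as np
a=cv2.imread('pics/wrist_l.png');b=cv2.imread('pics/scene_l.png')
cv2.imwrite('pics/m6.png',np.hstack([cv2.resize(a,(400,300)),cv2.resize(b[150:390,120:440],(400,300))]))"
```

```text
(no output)
```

View pics/m6.png

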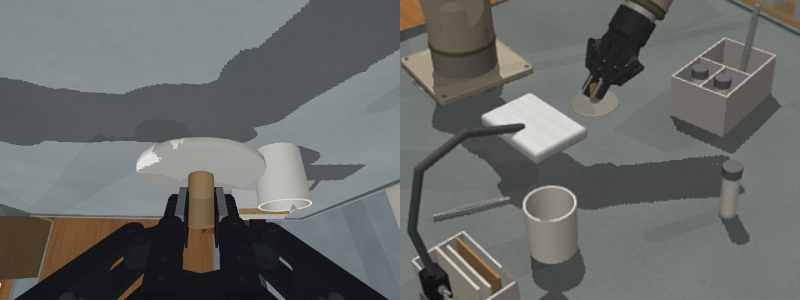

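The left half (wrist) shows the lid hanging level from the knob at (200,200). The right half (scene) shows it clear of the cart at (595,103) and the cup empty at (550,225). Now to a waypoint beside the cup.

```bash
python3 go.py .60 -.03 .155 45 96
```

```text
shift [-0.0697  0.1385  0.0604] rot [-0.0004 -0.0017 -0.0019] deg 0.2 t 11.3 pos [0.4528 0.0473 0.1484] j [-1.03  0.3   0.42  1.99  0.56  1.34 -0.76] F [ 0.7  0.8 -1.6] grip 0.187 58.6
```

Emit:
jog_arm(increments=[[-0.012,0.025,0.011,0,0,0,-1],[-0.027,0.055,0.024,0,0,0,-1],[-0.045,0.09,0.04,0,0,0,-1],[-0.06,0.12,0.052,0,0,0,-1],[-0.07,0.138,0.06,0,0,0,-1]])

```text
clock: 11.72
position: [0.602, -0.0325, 0.1557]
ee_rot: [0.619, 0.685, -0.256, 0.284]
ft_force: [-0.2, 0.2, -0.4]
grip_width: 0.186
grasp_force: 58.7
```

Emit:
jog_arm(increments=[[0,0,0,0,0,0,-1],[0,0,0,0,0,0,-1],[0,0,0,0,0,0,-1]])

```text
clock: 11.97
position: [0.5992, -0.0294, 0.1551]
ee_rot: [0.619, 0.686, -0.256, 0.284]
ft_force: [0.5, 0.5, -0.8]
grip_width: 0.188
grasp_force: 58.8
```

```bash
python3 lid.py; cat > cup.py <<'E'
from h import *
from scipy.optimize import least_squares
np.set_printoptions(precision=4,suppress=True)
for n in("wrist","scene"):
    W=cloud(load(f"{n}_l.npz"));x,y,z=np.moveaxis(W,-1,0)
    p=W[(abs(x-.608)<.06)&(abs(y+.153)<.06)&(z>.0925)&(z<.0985)]
    if len(p)<20: print(n,len(p));continue
    h=cv2.convexHull((p[:,:2]*1e4).astype(np.float32))[:,0]/1e4
    r=least_squares(lambda q:np.hypot(p[:,0]-q[0],p[:,1]-q[1])-.040,[.608,-.153],loss="soft_l1",f_scale=.001).x
    print(n,"cup",len(p),"ring fit",r,"box",p[:,:2].min(0),p[:,:2].max(0),"z",np.median(p[:,2]))
    p=W[(abs(x-.608)<.06)&(abs(y+.153)<.06)&(z>.02)&(z<.085)&(np.hypot(x-.609,y+.153)>.037)]
    if len(p)>50: print("  wall",len(p),least_squares(lambda q:np.hypot(p[:,0]-q[0],p[:,1]-q[1])-.041,[.608,-.153],loss="soft_l1",f_scale=.001).x)
E
python3 cup.py; python3 go.py .6085 -.151 .14 45 96
```

```text
pos [ 0.5992 -0.0294  0.1551] 0.18799395535960184 58.76619637012482
wrist 13216 12824 slope deg [-0.0097 -0.976 ] z0 -0.025124975933145558 centre [ 0.2052 -0.2656] r 44.35636901855469
scene 719 681 slope deg [-0.0361  0.2647] z0 -0.02679732724664192 centre [ 1.0386 -2.6187] r 45.322593688964844
top 503 378 slope deg [-1.2112 -0.3567] z0 -0.026521666372687915 centre [-0.6206 -1.4084] r 43.70004653930664
wrist 10
scene cup 173 ring fit [ 0.6098 -0.1535] box [ 0.567  -0.1951] [ 0.6516 -0.1114] z 0.09401743701900574
  wall 1319 [ 0.6091 -0.1523]
shift [-0.0758 -0.0038  0.0977] rot [ 0.001  -0.0028 -0.001 ] deg 0.2 t 12.12 pos [ 0.5995 -0.0286  0.1559] j [-0.8   0.5   0.5   1.72  0.56  1.23 -0.49] F [ 0.4  0.1 -0.2] grip 0.188 58.8
```

Emit:
jog_arm(increments=[[-0.012,-0.001,0.016,0,0,0,-1],[-0.029,-0.002,0.038,0,0,0,-1],[-0.046,-0.003,0.06,0,0,0,-1],[-0.063,-0.003,0.082,0,-0.003,0,-1],[-0.075,-0.004,0.097,0,-0.003,0,-1]])

```text
clock: 12.53
position: [0.6079, -0.153, 0.1404]
ee_rot: [0.619, 0.685, -0.256, 0.285]
ft_force: [-0.9, -0.2, -1.1]
grip_width: 0.19
grasp_force: 58.8
```

Emit:
jog_arm(increments=[[0,0,0,0,0,0,-1],[0,0,0,0,0,0,-1],[0,0,0,0,0,0,-1]])

```text
clock: 12.78
position: [0.6088, -0.1495, 0.1404]
ee_rot: [0.619, 0.686, -0.255, 0.285]
ft_force: [-0.2, 0.7, -1.6]
grip_width: 0.19
grasp_force: 58.8
```

```bash
python3 lid.py; python3 cup.py; python3 go.py .6085 -.1505 .1265 45 96
python3 -c "
import cv2,numpy as np
a=cv2.imread('pics/wrist_l.png');b=cv2.imread('pics/scene_l.png')
cv2.imwrite('pics/m7.png',np.hstack([cv2.resize(a,(400,300)),cv2.resize(b[210:390,140:380],(400,300))]))"
```

```text
pos [ 0.6088 -0.1495  0.1404] 0.1900399060393156 58.78361999988556
wrist 14966 12797 slope deg [ 0.1696 -1.0192] z0 -0.025146091639437658 centre [ 0.3582 -0.1533] r 44.26899337768555
scene 858 803 slope deg [0.0719 0.1202] z0 -0.027590015357210434 centre [ 1.1091 -2.9439] r 45.15660858154297
top 56
wrist cup 2929 ring fit [ 0.6092 -0.1516] box [ 0.5677 -0.1559] [ 0.6502 -0.1099] z 0.09584887696128012
  wall 18388 [ 0.6093 -0.1529]
scene cup 93 ring fit [ 0.6103 -0.1532] box [ 0.5879 -0.1939] [ 0.6513 -0.1219] z 0.09418797336289693
  wall 982 [ 0.6083 -0.1519]
shift [ 0.0091 -0.0008  0.0107] rot [ 0.0024 -0.0002 -0.0015] deg 0.2 t 12.93 pos [ 0.6091 -0.1493  0.1405] j [-0.66  0.5   0.56  1.79  0.62  1.05 -0.4 ] F [ 0.5  0.3 -1.5] grip 0.189 58.8
```

View pics/m7.png

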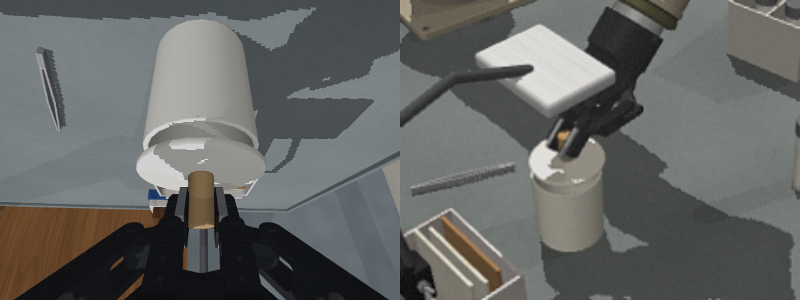

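The left half (wrist) shows the lid disc centred over the cup mouth, cup at (200,90). The right half (scene) shows the lid just above the rim at (565,160), with a clear gap between gripper and lamp head. Lowering slowly.

Emit:
jog_arm(increments=[[0.0003,-0.0005,0.0025,0,0,0,-1],[0.0023,-0.0005,0.0045,0,0,0,-1],[0.0043,-0.0005,0.0065,0,0,0,-1],[0.0063,-0.0005,0.0085,0,0,0,-1],[0.0063,-0.0005,0.0085,0,0,0,-1]])

```text
clock: 13.35
position: [0.608, -0.1525, 0.1293]
ee_rot: [0.619, 0.686, -0.256, 0.285]
ft_force: [1.0, 0.1, -0.9]
grip_width: 0.192
grasp_force: 58.8
```

```bash
python3 go.py .6085 -.151 .1265 45 96
```

```text
shift [0.003  0.0006 0.001 ] rot [ 0.      0.0006 -0.0021] deg 0.1 t 13.35 pos [ 0.608  -0.1525  0.1293] j [-0.65  0.52  0.56  1.79  0.62  1.03 -0.41] F [ 1.   0.1 -0.9] grip 0.192 58.8
```

Emit:
jog_arm(increments=[[0.0008,0,0.0005,0,0,0,-1],[0.0016,0,0.001,0,0,0,-1],[0.002,0,0.0015,0,0,0,-1],[0.002,0,0.0015,0,0,0,-1]])

```text
clock: 13.68
position: [0.6084, -0.1522, 0.1275]
ee_rot: [0.619, 0.686, -0.256, 0.285]
ft_force: [-0.1, -0.2, -1.6]
grip_width: 0.192
grasp_force: 58.8
```

```bash
python3 go.py .6085 -.151 .1265 45 96
```

```text
shift [ 0.0016  0.0003 -0.0001] rot [ 0.0007  0.0005 -0.0029] deg 0.2 t 13.68 pos [ 0.6084 -0.1522  0.1275] j [-0.65  0.52  0.56  1.79  0.62  1.03 -0.41] F [-0.1 -0.2 -1.6] grip 0.192 58.8
```

Emit:
jog_arm(increments=[[0.0005,0,0.0004,0,0,0,-1],[0.001,0,0.0007,0,0,0,-1],[0.001,0,0.0007,0,0,0,-1]])

```text
clock: 13.93
position: [0.6084, -0.1522, 0.1267]
ee_rot: [0.619, 0.686, -0.256, 0.285]
ft_force: [-0.0, -0.6, 1.1]
grip_width: 0.187
grasp_force: 59.0
```

Emit:
jog_arm(increments=[[0.0005,0,0.0005,0,0,0,-1],[0.0007,0,0.0007,0,0,0,-1],[0.0007,0,0.0007,0,0,0,-1]])

```text
clock: 14.18
position: [0.6086, -0.1523, 0.1266]
ee_rot: [0.619, 0.685, -0.256, 0.286]
ft_force: [-4.3, 3.9, 10.5]
grip_width: 0.187
grasp_force: 60.0
```

```bash
python3 lid.py;python3 go.py .6085 -.151 .1265 45 96
```

```text
pos [ 0.6086 -0.1523  0.1266] 0.18674077885590362 59.952794909477234
wrist 19343 12796 slope deg [ 0.0987 -1.2187] z0 -0.025078984881255956 centre [-0.0308 -0.1161] r 44.220619201660156
scene 986 805 slope deg [-0.425   0.3512] z0 -0.02759949962316562 centre [ 0.8513 -3.2368] r 44.766353607177734
top 56
shift [ 0.001   0.0001 -0.0008] rot [ 0.0007  0.0015 -0.0038] deg 0.2 t 14.33 pos [ 0.6086 -0.1523  0.1266] j [-0.65  0.52  0.56  1.79  0.62  1.03 -0.42] F [-3.9  2.5  9.7] grip 0.192 60.0
```

Contact at the height expected for a seated lid (origin ≈ 0.090 m). Releasing gently, then backing off along the tool.

Emit:
jog_arm(increments=[[-0.0005,0,-0.0005,0,0,0,-1],[-0.0005,0,-0.0005,0,0,0,-0.6],[-0.0005,0,-0.0005,0,0,0,-0.4],[-0.0005,0,-0.0005,0,0,0,-0.2],[-0.0005,0,-0.0005,0,0,0,0]])

```text
clock: 14.75
position: [0.6083, -0.1519, 0.1259]
ee_rot: [0.619, 0.686, -0.256, 0.285]
ft_force: [0.1, 1.0, -0.4]
grip_width: 0.496
grasp_force: 0.0
```

Emit:
jog_arm(increments=[[0,0,0,0,0,0,0],[0,0,-0.01,0,0,0,0],[0,0,-0.03,0,0,0,0],[0,0,-0.06,0,0,0,0],[0,0,-0.1,0,0,0,0]])

```text
clock: 15.17
position: [0.5994, -0.0825, 0.1971]
ee_rot: [0.62, 0.685, -0.257, 0.284]
ft_force: [1.5, 0.7, 0.6]
grip_width: 0.499
grasp_force: 0.0
```

Emit:
jog_arm(increments=[[0,0,-0.035,0,0,0,0],[0,0,-0.07,0,0,0,0],[0,0,-0.08,0,0,0,0],[0,0,-0.08,0,0,0,0]])

```text
clock: 15.5
position: [0.5959, -0.0221, 0.2552]
ee_rot: [0.618, 0.687, -0.253, 0.286]
ft_force: [0.1, -0.2, 0.2]
grip_width: 0.499
grasp_force: 0.0
```

```bash
python3 - <<'E'
from h import *
from workcell import optics,get_obs
np.set_printoptions(precision=4,suppress=True)
print(get_obs()["position"],get_obs()["clock"])
a=[]
for n in("wrist","scene","top"):
    c=optics.camera(n);a.append(c["color"][:,:,::-1]);W=cloud(c).reshape(-1,3)
    p=W[(np.hypot(W[:,0]-.609,W[:,1]+.153)<.05)&(W[:,2]>.093)&(W[:,2]<.108)]
    if len(p)>80:
        k=np.ones(len(p),bool)
        for _ in range(6):
            A=np.c_[p[:,:2]-[.609,-.153],np.ones(len(p))];f=np.linalg.lstsq(A[k],p[k,2],rcond=None)[0];k=abs(A@f-p[:,2])<.002
        print(n,k.sum(),"slope",np.degrees(f[:2]),"z",f[2],p[k].min(0),p[k].max(0))
    q=W[(abs(W[:,0]-.45)<.06)&(abs(W[:,1]-.46)<.06)&(W[:,2]>.12)&(W[:,2]<.2)]
    if len(q): print(n,"tweezers above tray",len(q),q[q[:,2].argmax()])
cv2.imwrite("pics/m8.png",np.hstack([cv2.resize(a[0],(400,300)),cv2.resize(a[1][130:400,100:460],(400,300))]))
E
```

```text
[ 0.5959 -0.0221  0.2552] 15.5
wrist 3737 slope [ 0.0443 -0.3294] z 0.10170295436735563 [ 0.5654 -0.1958  0.0995] [ 0.652  -0.1084  0.1036]
scene 833 slope [-0.0991  0.3318] z 0.09899576077292278 [ 0.565  -0.1978  0.0968] [ 0.6532 -0.111   0.1012]
scene tweezers above tray 147 [0.4471 0.4744 0.1932]
top 275 slope [0.55  0.508] z 0.09983174845966133 [ 0.564  -0.1555  0.0977] [ 0.6491 -0.1119  0.1021]
top tweezers above tray 105 [0.446  0.4778 0.1931]
```

View pics/m8.png

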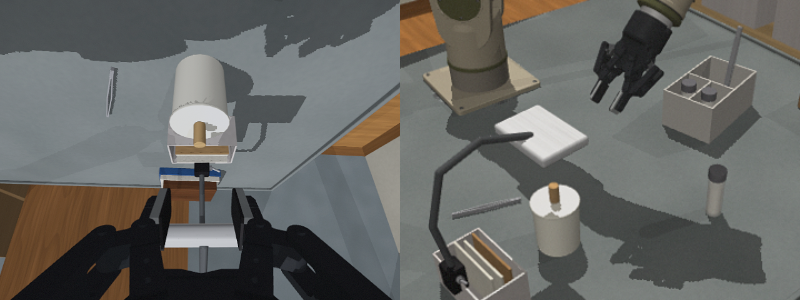

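The lid is seated and level on the cup ((555,205) in the right half), with its disc top at z ≈ 0.100 m. The tweezers stand in the large cell and the robot is clear, so I'm handing in.

```bash
python3 -c "
from workcell import workorder; print(workorder.hand_in())"
```

```text
the job is handed in; nothing more can be done
None
```

The tweezers stand tips down in the tray's large cell, the lid is seated level on the upright cup, and the job is handed in at about 16 s; the hand-in returned no verdict.

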